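# Shift the tube roller to its third speed

## Robot

A 6-joint arm with a two-finger parallel gripper is mounted at the origin on a cart in front of the work surface, level with it; the furniture and walls round the work are solid. World frame = base frame: x ahead of the robot, y to its left, z up, the work surface at z = 0. Lengths are in m, angles in degrees, forces in N, time in s.
With the tool pointing down it reaches from about 0.4 to 0.825 m from the base axis. Payload 7 kg.
Tool frame: the origin (TCP) lies at the very end of the fingers, on their centre line; the grasp point (between the pads) lies 19 mm behind it (hold_point_z is the distance from the TCP to the grasp point, in m); x points along the fingers, y is the direction in which the jaws open and shut, and the axes are right-handed (so a half turn about x gives the same grasp; the last joint's range is limited). The gripper opens to 88 mm and grips with 3 to 60 N. Pads are 19 mm wide; open, the fingers measure 130 mm over their backs; the gripper's body (78 mm by 193 mm) begins 47 mm behind the grasp point.
Start: joints at [89.674, 20.546, 0.682, 0, -70.136, -16.507], TCP at [0.195, 0.646, 0.227] pointing down, gripper open.
Joint ranges: [-176.03, 176.03], [-82.01, 121.73], [-58.28, 71.71], [-173.87, 95.51], [-174.79, -0.11], [-173.66, 173.66]. Speed limits (degrees/s): [136.94, 136.94, 172.46, 180, 180, 180].

## Interface

Orientations are given as [roll, pitch, yaw] about the fixed x, y, z axes, in that order (R = Rz(yaw) Ry(pitch) Rx(roll)).
In Python, from plant import * gives the robot as it stands.
- The arm moves only by the shell command python3 -m crank 'ROWS'. ROWS is a JSON object of lists of equal length, an entry for each row: "delta_pos": the shift along the tool's x, y, z in m, a list of three; "turn": the turn, a rotation vector about the tool's x, y, z in degrees, a list of three; "grip": the opening, from 0 (shut) to 1 (fully open). A call has 1 to 12 rows; each row is the pose to reach, as a shift and turn from the pose commanded when the call began, along the tool's axes at that moment; what a row does not reach only later rows make up. A row lasts 1/12 s, in which the tool goes at most 41.7 mm and 7.16 degrees, less where a joint would pass 70% of its speed; a pose out of reach is approached as far as the arm can. A call with a gripper value outside its range is refused whole. The fingers move at their own pace and stop on an object; the grip force is fixed at half the most. Time passes only in rows, so rows that repeat a pose let the fingers close. It gives the time, the measured TCP pose, the force and the opening at its end, in the units of the state.
- get_obs(): the state, without advancing time (a new reading comes with each control period).
- snapshot(name): name is "side" or "top"; returns a dict with "pixels" (480x640x3 uint8, blue, green, red), "range_z" (480x640 float32, m along the optical axis (not along the pixel's ray), 0 where there is no reading), "camera_matrix" (3x3 intrinsics, pixels), "eye" and "rotation" of the camera in the world. Camera axes: x right, y up, looking along -z (the intrinsics and any distortion apply to the point x, -y, -z); pixel columns grow to the right and rows downward; lengths in m; the calibration is good to about 2 mm. A picture is of the moment at which its call begins.
- close_job(): hands the job in, once; it reports no verdict.
The state is a dict: "clock": time; "joint_pos": joint angles; "qvel": joint speeds; "tau": joint torques, N m; "tool_pos": TCP position; "orientation": TCP orientation; "force": force on the tool from outside, world axes, zero at the start; "moment": the same for the moment, N m; "opening": finger opening in m.
Only numpy, scipy, OpenCV 4.12 (cv2) and the standard library are available. Lean on these libraries where they do the work, as an engineer would, in place of code of your own. Each camera call takes 0.05 s, during which the arm holds its last target. There are 200 camera calls.

## Task

Put the tube roller into the speed marked with three dots: push its selector lever gently out of the middle park slot and through the gate, fully home into the slot whose tile has three dots, and leave it there. Only push the knob sideways with the fingers, never squeeze it hard or pull it up. Do not run the lever into any other speed slot on the way, and leave the small things standing around where they are.

Things in the scene. Friction and masses are not known exactly. Their poses are not given: they have to be found in the camera images.
- gate_centre (a point): Middle of the selector gate, on the upper face of its 140 x 150 aluminium plate, 98 above the worktop, on top of a fixed white gearbox (150 x 160). x = from the vented front to the lower roller bed (away from the robot), y = left, z up. A cross lane runs along y through this point; the centre of the lever's 12 dia shaft, at plate level, goes there from y = -32 to +32 (play in x +-3).
- park_slot (a point): End of the short park slot in the plate, 26 nearer the robot than gate_centre (y = 0), where the lever starts (not always fully at the end). It leads only forward into the cross lane; nothing lies opposite, so a push away from the robot stops by itself in the cross lane. Shaft play sideways in the slot +-2.
- left_lane (a point): Left end of the cross lane at plate level (gate x = 0, y = +30). From here a lane runs along x, shaft centre from x = -26 (near-left slot) to +26 (far-left slot); sideways play +-2. The outer wall stops a sideways push at y = 32, in line with both slots.
- right_lane (a point): Right end of the cross lane (gate x = 0, y = -30): the mirror of left_lane, with the far-right and near-right slots. The slots' end walls stop the lever when it is fully home.
- knob_centre (a point): Centre of the black barrel knob (32 dia, 39 high, upright side 23 high) on the lever, 144 from its pivot, which is 78 below gate_centre. Upright it is 66 above the plate; home in a speed slot about x = +-42, y = +-51 from gate_centre and 49 above the plate; in park x = -46. 1 to 7 N moves the lever (12 N: it is at a wall); it stays where left. A 12 N spring holds the knob down on its shaft.
- selector_fore (a joint): Lever tilt about the gate's y axis, rad: 0 = upright (cross lane), positive = away from the robot (+x), about +0.32 at a far slot's end, -0.32 at a near slot's end and in park.
- selector_side (a joint): Lever tilt sideways, rad: 0 = middle (park), positive = to gate y (left); about +0.37 to +0.40 at the left lane, -0.37 to -0.40 at the right lane.
- selector_knob (a joint): How far the knob is pulled up along its shaft, m: 0 = down, where it belongs; range 0 to 0.010.
- tile_1: White square tile, 24 x 24 x 2, with one dot in the middle (black dots, 7 dia, raised), fixed on the gate plate at the outer end of one of the four speed slots (46 along gate x, 51 along gate y from gate_centre); origin under its centre. Which slot has which tile differs each time. With the lever home in a slot the knob leans over its tile.
- tile_2: White square tile, 24 x 24 x 2, with two dots on a diagonal (black dots, 7 dia, raised), fixed on the gate plate at the outer end of one of the four speed slots (46 along gate x, 51 along gate y from gate_centre); origin under its centre. Which slot has which tile differs each time. With the lever home in a slot the knob leans over its tile.
- tile_3: White square tile, 24 x 24 x 2, with three dots on a diagonal (black dots, 7 dia, raised), fixed on the gate plate at the outer end of one of the four speed slots (46 along gate x, 51 along gate y from gate_centre); origin under its centre. Which slot has which tile differs each time. With the lever home in a slot the knob leans over its tile.
- tile_4: White square tile, 24 x 24 x 2, with four dots in a square (black dots, 7 dia, raised), fixed on the gate plate at the outer end of one of the four speed slots (46 along gate x, 51 along gate y from gate_centre); origin under its centre. Which slot has which tile differs each time. With the lever home in a slot the knob leans over its tile.
- small_bottle: Bystander, loose: small white bottle with a green cap, 36 dia x 70 high, standing near the roller's left front corner. Origin at the centre of its underside.
- marker: Bystander, loose: black marker pen, 135 x 14 x 12, lying in front of the roller. Origin at the centre of its underside.
- pcr_plate: Bystander, loose: flat pale plate, 86 x 128 x 15, lying on the worktop left of the roller. Origin at the centre of its underside.
- pipette: Bystander, loose: micropipette, 240 x 37 x 28, lying further left. Origin at the centre of its underside.
- roller: The whole tube roller, fixed to the worktop: gearbox with gate and lever in front, two rubber rollers with a tube lying on them behind (260 x 160 in all, tube's top about 102 high). Origin on the worktop straight below gate_centre, same axes. Two tall beige cabinets (up to about 400 high) stand on the worktop to its left, from about 480 ahead of the robot's base onward: pass in front of them.

How it is judged:
By the outcome, as a careful person would: the job done as asked, in the order asked, and still so for the second after the job is handed in, with the robot touching nothing.
It also fails if it takes over 48 s, if anything falls off the work surface, if the arm or the gripper's body presses on something with over 40 N, if the wrist force passes 120 N, or if a joint passes its speed limit or range.

## Working session

There is one attempt and no reset: what is moved stays moved. The work goes in short steps, Python scripts to look and compute and a shell command to move; the robot and the scene stay as the last step left them, time stands still between calls to the robot, and variables do not carry over. Pictures are saved under pics/ and viewed, about 8 in all and at most 12, crops included, and the job is handed in when it is done.

```bash
mkdir -p pics; ls; python3 - <<'E'
from plant import *
import cv2,numpy as np,pickle
o=get_obs();print({k:np.round(v,3) for k,v in o.items()})
d={}
for n in("top","side"):
    s=snapshot(n);d[n]=s;cv2.imwrite(f"pics/{n}0.png",s["pixels"]);print(n,s["camera_matrix"],s["eye"],s["rotation"],[k for k in s])
pickle.dump(d,open("s0.pkl","wb"))
E
```

```text
pics
{'clock': np.float64(0.0), 'joint_pos': array([ 8.9673e+01,  2.0593e+01,  6.3300e-01, -2.0000e-02, -7.0134e+01,
       -1.6506e+01]), 'qvel': array([-0.024, -0.03 , -0.068,  0.022, -0.044, -0.072]), 'tau': array([ 1.0000e-03, -5.8271e+01,  2.9306e+01,  6.9970e+00,  7.0000e-03,
       -0.0000e+00]), 'tool_pos': array([0.195, 0.646, 0.226]), 'orientation': array([  95.279,   89.905, -101.56 ]), 'force': array([-0.364,  0.612,  0.579]), 'moment': array([-0.041,  0.019, -0.001]), 'opening': np.float64(0.087)}
top [[476.59029665   0.         320.08302323]
 [  0.         476.59029665 235.60874491]
 [  0.           0.           1.        ]] [ 0.28332359 -0.07930545  1.07765745] [ 12.66595608   0.10172754 -85.98232945] ['pixels', 'range_z', 'camera_matrix', 'eye', 'rotation']
side [[598.00963688   0.         320.41453021]
 [  0.         598.00963688 247.54305232]
 [  0.           0.           1.        ]] [-0.05532232  1.03947303  0.7500934 ] [  63.21185525   -1.34014773 -153.63014234] ['pixels', 'range_z', 'camera_matrix', 'eye', 'rotation']
```

View pics/top0.png

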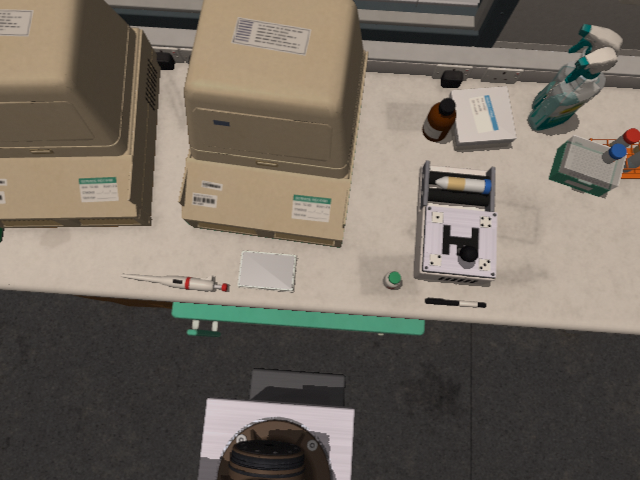

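View pics/side0.png

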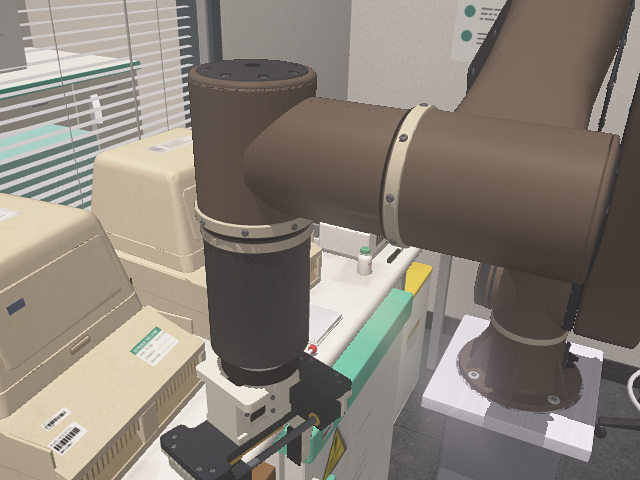

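The top picture shows the roller gate around px (458,245), the knob at (468,254), the bottle at (393,280) and the marker at (455,302). The side view is blocked by the arm. Next I'll zoom in on the gate.

```bash
cat > h.py <<'E'
import numpy as np,cv2
from scipy.spatial.transform import Rotation as R
def ray(s,u,v):
    K=s["camera_matrix"];M=R.from_euler("xyz",s["rotation"],degrees=True).as_matrix()
    d=np.array([(u-K[0,2])/K[0,0],-(v-K[1,2])/K[1,1],-1.]);return np.array(s["eye"]),M@d
def onz(s,u,v,z):
    e,d=ray(s,u,v);return e+d*(z-e[2])/d[2]
def ondepth(s,u,v):
    e,d=ray(s,u,v);return e+d*s["range_z"][int(round(v)),int(round(u))]
def proj(s,p):
    K=s["camera_matrix"];M=R.from_euler("xyz",s["rotation"],degrees=True).as_matrix()
    c=M.T@(np.asarray(p)-s["eye"]);return K[0,2]+K[0,0]*c[0]/-c[2],K[1,2]-K[1,1]*c[1]/-c[2]
E
python3 - <<'E'
import pickle,cv2,numpy as np
from h import *
s=pickle.load(open("s0.pkl","rb"))["top"]
c=s["pixels"][190:310,380:510];cv2.imwrite("pics/z0.png",cv2.resize(c,None,fx=6,fy=5*1.2/1.2*1,interpolation=cv2.INTER_CUBIC)[:600] if 0 else cv2.resize(c,(650,600),interpolation=cv2.INTER_CUBIC))
for n,u,v in [("worktop",530,200),("plate",458,212),("plate2",458,265),("knob",468,253),("bottle",394,278),("marker",455,302)]: print(n,ondepth(s,u,v).round(4))
E
```

```text
worktop [ 6.448e-01 -5.474e-01  5.000e-04]
plate [ 0.575  -0.3518  0.0968]
plate2 [ 0.4601 -0.3518  0.0997]
knob [ 0.4699 -0.348   0.1812]
bottle [ 0.4283 -0.2251  0.0676]
marker [ 0.3924 -0.3706  0.0104]
```

View pics/z0.png

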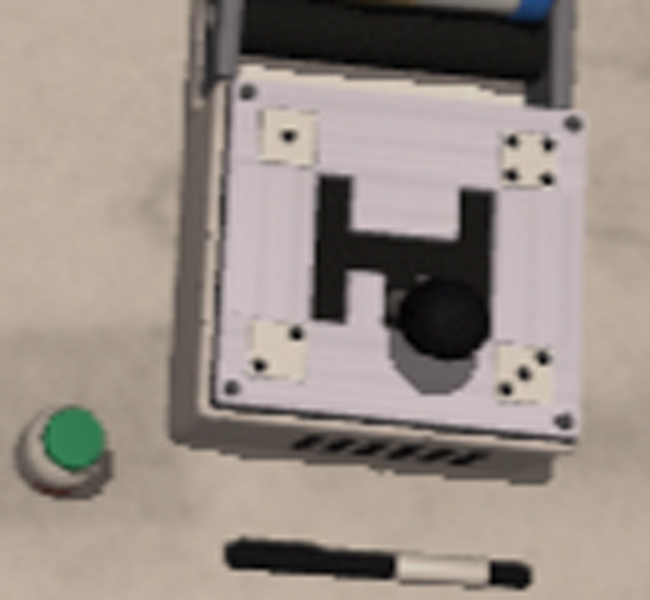

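Crop shows (×5, origin 380,190): tile 1 far-left (288,137), tile 4 far-right (528,160), tile 2 near-left (278,349), **tile 3 near-right (524,374)**; knob in park at (443,317). I'll compute the gate frame from the tiles.

```bash
cat >> h.py <<'E'
def totool(o,dw):   # world shift -> tool axes
    return R.from_euler("xyz",o["orientation"],degrees=True).inv().apply(dw)
E
python3 - <<'E'
import pickle,cv2,numpy as np
from h import *
from plant import *
s=pickle.load(open("s0.pkl","rb"))["top"]
f=lambda u,v,z:onz(s,380+(u+.5)/5-.5,190+(v+.5)/5-.5,z)
FL,FR,NL,NR=[f(u,v,.1) for u,v in((288,137),(528,160),(278,349),(524,374))]
print(*[p.round(4) for p in(FL,FR,NL,NR)])
print("sizes",np.linalg.norm(FL-FR),np.linalg.norm(NL-NR),np.linalg.norm(FL-NL),np.linalg.norm(FR-NR))
g=(FL+FR+NL+NR)/4; ex=(FL+FR-NL-NR);ey=(FL+NL-FR-NR)
a=np.degrees(np.arctan2(ex[1],ex[0]));b=np.degrees(np.arctan2(-ey[0],ey[1]));print("gate",g,"yaw",a,b)
# all four screws too
S=[f(u,v,.1) for u,v in((248,92),(573,124),(232,388),(565,421))];print("screw centre",np.mean(S,0))
k=ondepth(s,380+443/5,190+317/5);th=np.radians((a+b)/2);print("knob top",k,R.from_euler("z",-th).apply(k-g))
M=R.from_euler("xyz",get_obs()["orientation"],degrees=True).as_matrix();print(M.round(3))
# cabinets' front edge
z=s["range_z"]
for u in(20,100,150,190,230,270,310,340):
    col=[ondepth(s,u,v) for v in range(150,260)];c=[p for p in col if p[2]>.03];m=min(c,key=lambda p:p[0]);print(u,m.round(3),max(p[2] for p in c))
E
```

```text
[ 0.56   -0.3071  0.1   ] [ 0.557  -0.4085  0.1   ] [ 0.4685 -0.3044  0.1   ] [ 0.4651 -0.4063  0.1   ]
sizes 0.1014453366179284 0.10194128281281971 0.09156249636509534 0.09194549342562378
gate [ 0.51264748 -0.35654622  0.1       ] yaw -1.5077694211396937 -1.8084220184400048
screw centre [ 0.51254291 -0.35651543  0.1       ]
knob top [ 0.46995736 -0.35024428  0.17752636] [-0.04285459  0.00506405  0.07752636]
[[-0.    -0.29  -0.957]
 [-0.001 -0.957  0.29 ]
 [-1.     0.002 -0.   ]]
20 [ 0.283 -0.079  1.078] 1.0776574451781165
100 [ 0.283 -0.079  1.078] 1.0776574451781165
150 [0.525 0.326 0.031] 0.05761915209146018
190 [ 0.283 -0.079  1.078] 1.0776574451781165
230 [0.511 0.13  0.095] 0.2057654375057466
270 [ 0.283 -0.079  1.078] 1.0776574451781165
310 [ 0.283 -0.079  1.078] 1.0776574451781165
340 [ 0.283 -0.079  1.078] 1.0776574451781165
```

Gate centre is (0.5126, -0.3565), yaw -1.7°; the tile spacings of 102 and 92 match the given sizes. I need near-right: push +x, then -y, then -x, with shut fingers. I'll first travel in front of the cabinets, turning the tool −15.2° about its x axis.

```bash
python3 -m crank '{"delta_pos":[[0,0.01,-0.012],[0,0.03,-0.035],[0,0.053,-0.06],[0,0.076,-0.087],[0,0.1,-0.114],[0,0.125,-0.142],[0,0.15,-0.17],[0,0.175,-0.2],[0,0.2,-0.228],[0,0.217,-0.25],[0,0.227,-0.26],[0,0.23,-0.263]],"turn":[[-1,0,0],[-2,0,0],[-4,0,0],[-6,0,0],[-8,0,0],[-10,0,0],[-12,0,0],[-14,0,0],[-15.2,0,0],[-15.2,0,0],[-15.2,0,0],[-15.2,0,0]],"grip":[0,0,0,0,0,0,0,0,0,0,0,0]}'; python3 -c "
from h import *;from plant import *
o=get_obs();print(o['clock'],o['tool_pos'],o['joint_pos'],o['opening'],R.from_euler('xyz',o['orientation'],degrees=True).as_matrix().round(3))"
```

```text
clock: 1.1
tool_pos: [0.3813, 0.3478, 0.2265]
orientation: [42.4, 90.0, -139.3]
force: [0.2, 0.3, -0.3]
opening: 0.013
1.1 [0.38133559 0.34776847 0.22653651] [ 6.41748594e+01  5.51001216e+00 -1.90942722e+01 -7.71613619e-03
 -6.54118336e+01  2.40545212e+01] 0.013014253073937707 [[-0.    -0.031 -1.   ]
 [-0.    -1.     0.031]
 [-1.     0.     0.   ]]
```

```bash
python3 -m crank '{"delta_pos":[[0,0.014,-0.002],[0,0.042,-0.006],[0,0.075,-0.011],[0,0.11,-0.016],[0,0.145,-0.021],[0,0.18,-0.026],[0,0.215,-0.031],[0,0.25,-0.036],[0,0.285,-0.041],[0,0.315,-0.045],[0,0.337,-0.048],[0,0.347,-0.05]],"turn":[[0,0,0],[0,0,0],[0,0,0],[0,0,0],[0,0,0],[0,0,0],[0,0,0],[0,0,0],[0,0,0],[0,0,0],[0,0,0],[0,0,0]],"grip":[0,0,0,0,0,0,0,0,0,0,0,0]}'
```

```text
clock: 2.1
tool_pos: [0.4202, -0.0002, 0.2265]
orientation: [16.8, 90.0, -164.9]
force: [0.1, 0.5, -0.1]
opening: 0.0007
```

```bash
python3 -m crank '{"delta_pos":[[0,0.014,0],[0,0.042,0.001],[0,0.075,0.002],[0,0.11,0.003],[0,0.145,0.004],[0,0.18,0.005],[0,0.215,0.006],[0,0.25,0.007],[0,0.285,0.008],[0,0.318,0.009],[0,0.342,0.009],[0,0.353,0.009]],"turn":[[0,0,0],[0,0,0],[0,0,0],[0,0,0],[0,0,0],[0,0,0],[0,0,0],[0,0,0],[0,0,0],[0,0,0],[0,0,0],[0,0,0]],"grip":[0,0,0,0,0,0,0,0,0,0,0,0]}'; cat >> h.py <<'E'
G=np.array([.5126,-.3565,.098]);TH=-1.66
def gate(p): return R.from_euler("z",-TH,degrees=True).apply(np.asarray(p)-G)
E
python3 - <<'E'
from h import *;from plant import *
o=get_obs();print(o['clock'],gate(o['tool_pos']),o['joint_pos'],o['opening'])
s=snapshot("side");cv2.imwrite("pics/side1.png",s["pixels"])
E
```

```text
clock: 3.1
tool_pos: [0.4016, -0.3531, 0.2259]
orientation: [-5.5, 89.9, 172.8]
force: [-0.2, 0.3, -0.5]
opening: 0.0004
3.1 [-0.11108178  0.00018119  0.1278749 ] [-2.02945521e+01  7.38531850e+00 -1.70184876e+01  1.63060403e-02
 -6.56598653e+01  1.08591255e+02] 0.00044468437110118633
```

View pics/side1.png

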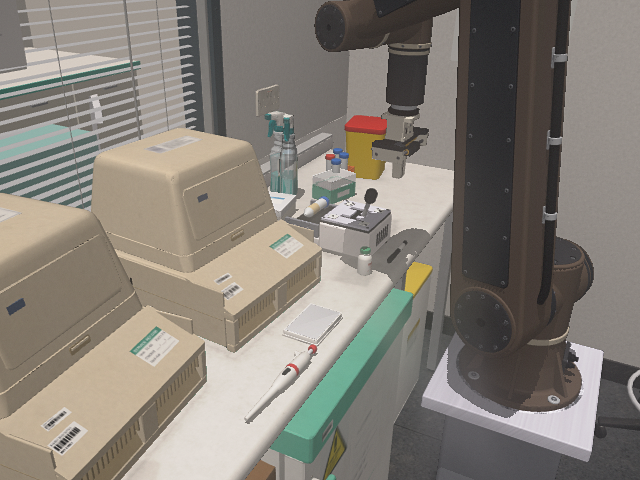

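Tool is over the gate's near side with clearance, knob upright-black at (371,196) leaning toward the robot. Lower now and begin the push.

```bash
python3 -m crank '{"delta_pos":[[0.005,0,0],[0.015,0,0],[0.027,0,0],[0.04,0,0],[0.053,0,0],[0.065,0,0],[0.072,0,-0.002],[0.076,0,-0.006],[0.076,0,-0.012],[0.076,0,-0.018],[0.076,0,-0.024],[0.076,0,-0.028]],"turn":[[0,0,0],[0,0,0],[0,0,0],[0,0,0],[0,0,0],[0,0,0],[0,0,0],[0,0,0],[0,0,0],[0,0,0],[0,0,0],[0,0,0]],"grip":[0,0,0,0,0,0,0,0,0,0,0,0]}'; python3 - <<'E'
from h import *;from plant import *
o=get_obs();print(gate(o['tool_pos']))
s=snapshot("top");c=s["pixels"][180:320,375:515];cv2.imwrite("pics/z1.png",cv2.resize(c,(600,600),interpolation=cv2.INTER_CUBIC))
E
```

```text
clock: 4.15
tool_pos: [0.4311, -0.3521, 0.1512]
orientation: [155.1, 89.9, -26.5]
force: [-0.3, -0.3, -0.1]
opening: 0.0004
[-0.0815943   0.00205249  0.05318074]
```

View pics/z1.png

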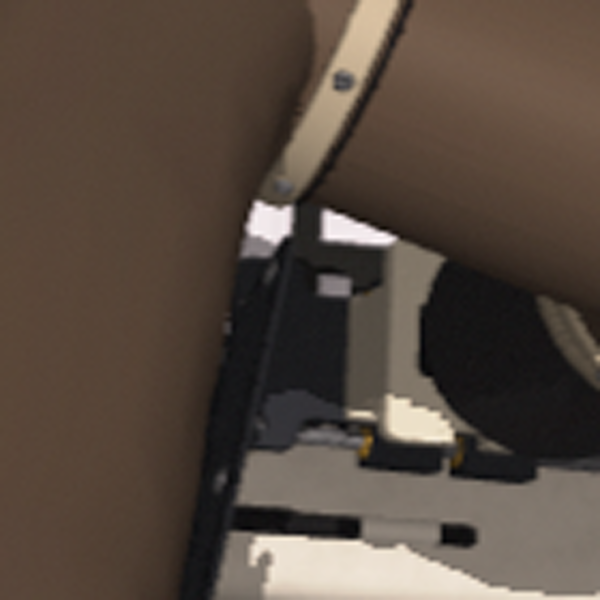

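The arm blocks the top view here, so I'll go by force and the side view. Push forward to finger x ≈ −0.027.

```bash
python3 -m crank '{"delta_pos":[[0,0,-0.005],[0,0.001,-0.01],[0,0.001,-0.015],[0,0.002,-0.02],[0,0.002,-0.025],[0,0.002,-0.03],[0,0.002,-0.035],[0,0.002,-0.04],[0,0.002,-0.044],[0,0.002,-0.048],[0,0.002,-0.051],[0,0.002,-0.053]],"turn":[[0,0,0],[0,0,0],[0,0,0],[0,0,0],[0,0,0],[0,0,0],[0,0,0],[0,0,0],[0,0,0],[0,0,0],[0,0,0],[0,0,0]],"grip":[0,0,0,0,0,0,0,0,0,0,0,0]}'; python3 - <<'E'
from h import *;from plant import *
o=get_obs();print(gate(o['tool_pos']),o['force'])
s=snapshot("side");print(proj(s,G),proj(s,G+[0,0,.066]));c=s["pixels"][140:280,290:450];cv2.imwrite("pics/s2.png",cv2.resize(c,(640,560),interpolation=cv2.INTER_CUBIC))
E
```

```text
clock: 5.2
tool_pos: [0.483, -0.3554, 0.1505]
orientation: [99.1, 90.0, -82.6]
force: [-1.2, 0.1, 1.5]
opening: 0.0003
[-0.02965712  0.00020001  0.0525424 ] [-1.16079029  0.10855168  1.48300644]
(np.float64(355.4666739146222), np.float64(213.52438975157128)) (np.float64(356.68979609435934), np.float64(190.9750788618904))
```

View pics/s2.png

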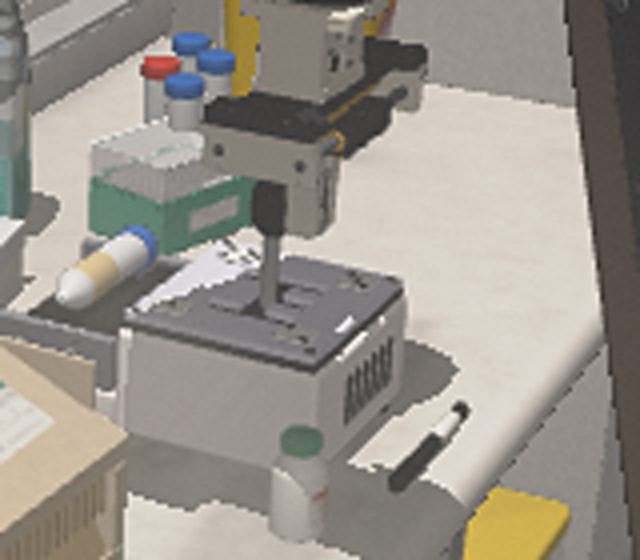

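The knob now looks upright at about px (357,192), against (356.7,191) predicted. A little further, to check for the wall.

```bash
python3 -m crank '{"delta_pos":[[0,0,-0.001],[0,0,-0.002],[0,0,-0.003],[0,0,-0.003]],"turn":[[0,0,0],[0,0,0],[0,0,0],[0,0,0]],"grip":[0,0,0,0]}'
```

```text
clock: 5.58
tool_pos: [0.4857, -0.3556, 0.1506]
orientation: [146.2, 90.0, -35.4]
force: [-0.5, 0.9, 0.5]
opening: 0.0009
```

```bash
python3 -m crank '{"delta_pos":[[0,0,-0.001],[0,0,-0.002],[0,0,-0.002]],"turn":[[0,0,0],[0,0,0],[0,0,0]],"grip":[0,0,0]}'; python3 - <<'E'
from h import *;from plant import *
o=get_obs();print(gate(o['tool_pos']),o['force'])
E
```

```text
clock: 5.83
tool_pos: [0.4877, -0.3556, 0.1506]
orientation: [170.4, 90.0, -11.2]
force: [-1.5, 0.7, 0.9]
opening: 0.0003
[-0.02490519  0.0001752   0.0525759 ] [-1.47712774  0.68526492  0.90338944]
```

Knob centre now ≈ gate x 0, with only 1.5 N. Go round to the +y side (backing off first).

```bash
python3 -m crank '{"delta_pos":[[0,0,0.01],[0,0,0.025],[0,-0.01,0.03],[0,-0.025,0.03],[0.004,-0.042,0.03],[0.008,-0.056,0.028],[0.01,-0.062,0.02],[0.01,-0.062,0.007],[0.01,-0.062,-0.007],[0.01,-0.062,-0.018],[0.01,-0.062,-0.025],[0.01,-0.062,-0.025]],"turn":[[0,0,0],[0,0,0],[0,0,0],[0,0,0],[0,0,0],[0,0,0],[0,0,0],[0,0,0],[0,0,0],[0,0,0],[0,0,0],[0,0,0]],"grip":[0,0,0,0,0,0,0,0,0,0,0,0]}'; python3 - <<'E'
from h import *;from plant import *
o=get_obs();print(gate(o['tool_pos']),o['force'])
E
```

```text
clock: 6.83
tool_pos: [0.5159, -0.2947, 0.1402]
orientation: [77.5, 90.0, -104.1]
force: [-0.5, -0.7, -0.6]
opening: 0.0009
[0.00151831 0.06188551 0.04216626] [-0.52933744 -0.69457574 -0.62132476]
```

```bash
python3 -m crank '{"delta_pos":[[0,0.008,0],[0,0.015,0],[0,0.021,0],[0,0.027,0],[0,0.033,0],[0,0.039,0],[0,0.045,0],[0,0.051,0],[0,0.056,0],[0,0.061,0],[0,0.065,0],[0,0.068,0]],"turn":[[0,0,0],[0,0,0],[0,0,0],[0,0,0],[0,0,0],[0,0,0],[0,0,0],[0,0,0],[0,0,0],[0,0,0],[0,0,0],[0,0,0]],"grip":[0,0,0,0,0,0,0,0,0,0,0,0]}'; python3 - <<'E'
from h import *;from plant import *
o=get_obs();print(gate(o['tool_pos']),o['force'])
E
```

```text
clock: 7.83
tool_pos: [0.5122, -0.3627, 0.1402]
orientation: [-28.4, 90.0, 150.0]
force: [-0.1, 2.5, -1.7]
opening: 0.0
[-0.00023717 -0.00616818  0.04224648] [-0.05364905  2.52088129 -1.74931702]
```

```bash
python3 -m crank '{"delta_pos":[[0,0.002,0],[0,0.003,0],[0,0.004,0],[0,0.004,0]],"turn":[[0,0,0],[0,0,0],[0,0,0],[0,0,0]],"grip":[0,0,0,0]}'
```

```text
clock: 8.17
tool_pos: [0.5123, -0.3663, 0.1405]
orientation: [0.9, 90.0, 179.3]
force: [0.0, 1.3, -0.6]
opening: 0.0003
```

```bash
python3 -m crank '{"delta_pos":[[0,0.001,0],[0,0.002,0],[0,0.003,0],[0,0.003,0]],"turn":[[0,0,0],[0,0,0],[0,0,0],[0,0,0]],"grip":[0,0,0,0]}'
```

```text
clock: 8.5
tool_pos: [0.5122, -0.3694, 0.1406]
orientation: [149.0, 90.0, -32.6]
force: [0.6, 0.9, -0.1]
opening: 0.0007
```

```bash
python3 -m crank '{"delta_pos":[[0,0.001,0],[0,0.002,0],[0,0.002,0],[0,0.002,0]],"turn":[[0,0,0],[0,0,0],[0,0,0],[0,0,0]],"grip":[0,0,0,0]}'
```

```text
clock: 8.83
tool_pos: [0.5121, -0.3714, 0.1406]
orientation: [134.8, 90.0, -46.8]
force: [-0.1, 1.1, -0.7]
opening: 0.0007
```

```bash
python3 - <<'E'
from h import *;from plant import *
o=get_obs();print(gate(o['tool_pos']),o['force'])
s=snapshot("side");M=R.from_euler("z",TH,degrees=True);print(proj(s,G+M.apply([0,-.0535,.055])));c=s["pixels"][140:280,290:450];cv2.imwrite("pics/s3.png",cv2.resize(c,(640,560),interpolation=cv2.INTER_CUBIC))
E
```

```text
[-4.75845635e-05 -1.48982064e-02  4.25839182e-02] [-0.07729556  1.09830709 -0.65317163]
(np.float64(364.64374973979204), np.float64(188.6396838017058))
```

View pics/s3.png

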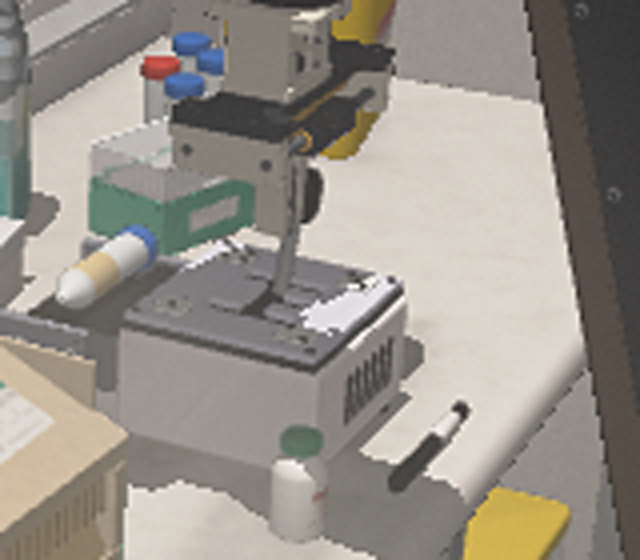

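The knob shows at about px (368,189), partly hidden by the finger; (364.6,188.6) was predicted. Keep nudging until the wall is felt.

```bash
python3 -m crank '{"delta_pos":[[0,0.001,0],[0,0.002,0],[0,0.002,0],[0,0.002,0]],"turn":[[0,0,0],[0,0,0],[0,0,0],[0,0,0]],"grip":[0,0,0,0]}'
```

```text
clock: 9.22
tool_pos: [0.5121, -0.3734, 0.1406]
orientation: [115.8, 90.0, -65.8]
force: [-0.2, 0.7, -1.0]
opening: 0.0006
```

```bash
python3 -m crank '{"delta_pos":[[0,0.0005,0],[0,0.001,0],[0,0.001,0],[0,0.001,0]],"turn":[[0,0,0],[0,0,0],[0,0,0],[0,0,0]],"grip":[0,0,0,0]}'
```

```text
clock: 9.55
tool_pos: [0.512, -0.3743, 0.1405]
orientation: [9.9, 90.0, -171.8]
force: [0.1, 1.1, -1.3]
opening: 0.0004
```

```bash
python3 -m crank '{"delta_pos":[[0,0.0005,0],[0,0.001,0],[0,0.0015,0],[0,0.0015,0]],"turn":[[0,0,0],[0,0,0],[0,0,0],[0,0,0]],"grip":[0,0,0,0]}'
```

```text
clock: 9.88
tool_pos: [0.512, -0.3759, 0.1405]
orientation: [-61.3, 90.0, 117.1]
force: [-0.2, 1.1, -1.4]
opening: 0.0005
```

```bash
python3 -m crank '{"delta_pos":[[0,0.0005,0],[0,0.001,0],[0,0.0015,0],[0,0.0015,0]],"turn":[[0,0,0],[0,0,0],[0,0,0],[0,0,0]],"grip":[0,0,0,0]}'
```

```text
clock: 10.22
tool_pos: [0.5119, -0.377, 0.1403]
orientation: [-70.0, 90.0, 108.4]
force: [1.3, 3.3, -1.2]
opening: 0.0006
```

The wall is felt now (3.3 N). Go round to the knob's far side.

```bash
python3 -m crank '{"delta_pos":[[0,-0.006,0],[0,-0.012,-0.004],[0,-0.013,-0.018],[0,-0.013,-0.035],[0,-0.012,-0.048],[0,-0.004,-0.055],[0,0.008,-0.056],[0.002,0.02,-0.056],[0.004,0.028,-0.056],[0.006,0.032,-0.056],[0.006,0.033,-0.055],[0.006,0.033,-0.053]],"turn":[[0,0,0],[0,0,0],[0,0,0],[0,0,0],[0,0,0],[0,0,0],[0,0,0],[0,0,0],[0,0,0],[0,0,0],[0,0,0],[0,0,0]],"grip":[0,0,0,0,0,0,0,0,0,0,0,0]}'; python3 - <<'E'
from h import *;from plant import *
o=get_obs();print(gate(o['tool_pos']),o['force'])
s=snapshot("side");M=R.from_euler("z",TH,degrees=True);print(proj(s,G+M.apply([0,-.0535,.055])),proj(s,G+M.apply([-.042,-.051,.049])));c=s["pixels"][140:280,290:450];cv2.imwrite("pics/s4.png",cv2.resize(c,(640,560),interpolation=cv2.INTER_CUBIC))
E
```

```text
clock: 11.22
tool_pos: [0.5632, -0.4123, 0.1341]
orientation: [-24.1, 90.0, 154.2]
force: [-0.2, -0.0, 0.6]
opening: 0.0003
[ 0.05218064 -0.05433704  0.03611907] [-0.22196988 -0.00474395  0.62495006]
(np.float64(364.64374973979204), np.float64(188.6396838017058)) (np.float64(378.14250558062434), np.float64(193.8859603992807))
```

View pics/s4.png

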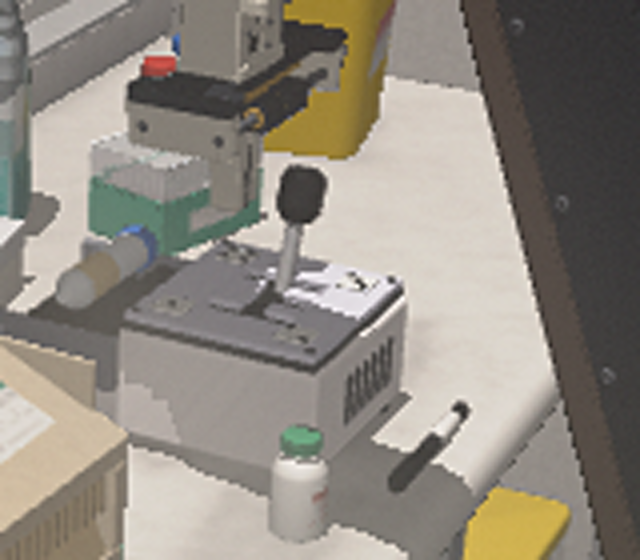

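Knob at px (365,188.5), exactly where the right lane predicts. Push back toward the robot.

```bash
python3 -m crank '{"delta_pos":[[0,0,0.008],[0,0,0.015],[0,0,0.021],[0,0,0.027],[0,0,0.032],[0,0,0.037],[0,0,0.042],[0.001,0,0.046],[0.001,0,0.05],[0.002,0,0.053],[0.002,0,0.056],[0.002,0,0.058]],"turn":[[0,0,0],[0,0,0],[0,0,0],[0,0,0],[0,0,0],[0,0,0],[0,0,0],[0,0,0],[0,0,0],[0,0,0],[0,0,0],[0,0,0]],"grip":[0,0,0,0,0,0,0,0,0,0,0,0]}'
```

```text
clock: 12.27
tool_pos: [0.5059, -0.4101, 0.1325]
orientation: [-155.8, 90.0, 22.6]
force: [3.5, 2.4, 2.1]
opening: 0.0002
```

```bash
python3 -m crank '{"delta_pos":[[0,0,0.001],[0,0,0.003],[0,0,0.005],[0,0,0.005]],"turn":[[0,0,0],[0,0,0],[0,0,0],[0,0,0]],"grip":[0,0,0,0]}'; python3 - <<'E'
from h import *;from plant import *
o=get_obs();print(gate(o['tool_pos']),o['force'])
E
```

```text
clock: 12.6
tool_pos: [0.5003, -0.4095, 0.132]
orientation: [-37.3, 89.9, 141.0]
force: [1.9, 1.7, 0.5]
opening: 0.0003
[-0.0107418  -0.05337803  0.03400171] [1.94733908 1.72396726 0.53879516]
```

```bash
python3 -m crank '{"delta_pos":[[0,0,0.001],[0,0,0.002],[0,0,0.003],[0,0,0.003]],"turn":[[0,0,0],[0,0,0],[0,0,0],[0,0,0]],"grip":[0,0,0,0]}'
```

```text
clock: 12.93
tool_pos: [0.4976, -0.4095, 0.1319]
orientation: [-44.3, 89.9, 134.0]
force: [3.2, 1.8, -0.3]
opening: 0.0006
```

```bash
python3 -m crank '{"delta_pos":[[0,0,0.0005],[0,0,0.001],[0,0,0.002],[0,0,0.002]],"turn":[[0,0,0],[0,0,0],[0,0,0],[0,0,0]],"grip":[0,0,0,0]}'
```

```text
clock: 13.27
tool_pos: [0.4958, -0.4096, 0.1321]
orientation: [-42.9, 90.0, 135.4]
force: [3.1, 2.1, -1.8]
opening: 0.0002
```

```bash
python3 -m crank '{"delta_pos":[[0,0,0.0005],[0,0,0.001],[0,0,0.002],[0,0,0.002]],"turn":[[0,0,0],[0,0,0],[0,0,0],[0,0,0]],"grip":[0,0,0,0]}'
```

```text
clock: 13.6
tool_pos: [0.4949, -0.4096, 0.1322]
orientation: [-172.5, 89.9, 5.8]
force: [6.9, 2.7, -4.6]
opening: 0.0008
```

```bash
python3 -m crank '{"delta_pos":[[0,0,0.0005],[0,0,0.001],[0,0,0.0015],[0,0,0.0015]],"turn":[[0,0,0],[0,0,0],[0,0,0],[0,0,0]],"grip":[0,0,0,0]}'
```

```text
clock: 13.93
tool_pos: [0.4945, -0.4095, 0.1323]
orientation: [178.5, 89.8, -3.1]
force: [11.1, 3.0, -6.3]
opening: 0.0005
```

At the end wall: 11 N and the finger has stopped. Back off away from the knob, then up and check.

```bash
python3 -m crank '{"delta_pos":[[0,0,-0.004],[0,0,-0.012],[0,0,-0.022],[0,0,-0.034],[-0.005,0,-0.042],[-0.018,0,-0.045],[-0.035,0,-0.045],[-0.055,0,-0.045],[-0.075,0,-0.045],[-0.09,0,-0.045],[-0.098,0,-0.045],[-0.1,0,-0.045]],"turn":[[0,0,0],[0,0,0],[0,0,0],[0,0,0],[0,0,0],[0,0,0],[0,0,0],[0,0,0],[0,0,0],[0,0,0],[0,0,0],[0,0,0]],"grip":[0,0,0,0,0,0,0,0,0,0,0,0]}'; python3 - <<'E'
from h import *;from plant import *
o=get_obs();print(gate(o['tool_pos']),o['force'])
s=snapshot("side");M=R.from_euler("z",TH,degrees=True);print(proj(s,G+M.apply([-.042,-.051,.049])));c=s["pixels"][140:280,290:450];cv2.imwrite("pics/s5.png",cv2.resize(c,(640,560),interpolation=cv2.INTER_CUBIC))
k=np.argwhere((s["pixels"][150:215,340:400].max(2)<60));d=np.array([ondepth(s,340+c,150+r) for r,c in k]);print(len(k))
w=np.array([gate(p) for p in d]);m=(w[:,2]>.025)&(w[:,2]<.08)&(np.abs(w[:,1])<.09)&(np.abs(w[:,0])<.08);print(m.sum(),w[m].min(0),w[m].max(0),np.median(w[m],0))
E
```

```text
clock: 14.93
tool_pos: [0.5385, -0.4115, 0.2345]
orientation: [149.8, 89.8, -31.8]
force: [0.4, -0.5, 0.5]
opening: -0.0
[ 0.02744111 -0.05420562  0.13653384] [ 0.43564248 -0.53557448  0.49821755]
(np.float64(378.14250558062434), np.float64(193.8859603992807))
5
3 [-0.05220094 -0.04214657  0.03623231] [-0.03512521 -0.0399537   0.06609446] [-0.03887974 -0.04062134  0.03926006]
```

View pics/s5.png

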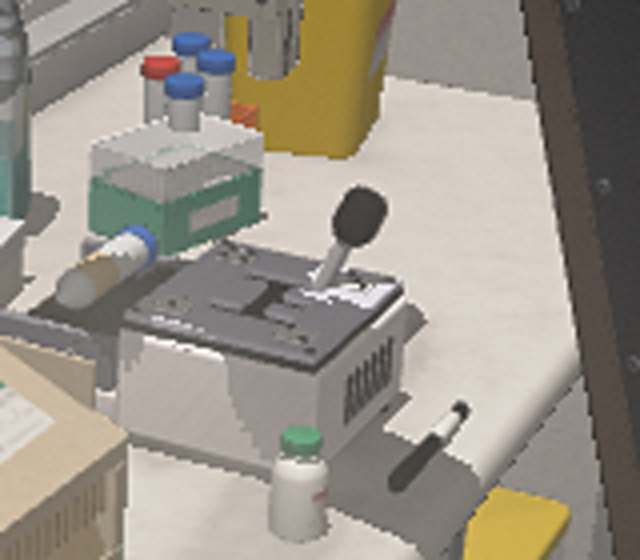

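Knob at px (379.8,194), against (378.1,193.9) predicted for home in the near-right slot. Bottle and marker look unmoved, and the arm is clear. Handing in.

```bash
python3 -c "
from plant import *
print(close_job())"
```

```text
the job is handed in; nothing more can be done
None
```

The selector lever is home in the near-right slot, the one whose tile has three dots, and the job is handed in. I pushed the knob with the shut fingers only: forward out of park, right along the cross lane to the wall, then back into the slot.

**Lever position:**
- It stopped against the slot's end wall at about 11 N, within the 12 N limit.
- In the last side view the knob is at pixel (380,194). The prediction for fully home was (378,194), which is 2–3 mm off and within calibration and play.
- A depth-based check of the knob found too few dark pixels to be useful, so this rests on the wall force and the picture.

**Forces:** during the last push the fingers also lifted on the knob with up to about 6 N, below the 12 N spring, and the picture shows nothing odd. I only read forces at the end of each move, so brief peaks in between were not seen.

**Bystanders:** the bottle and marker look unmoved in the last view. The PCR plate and pipette were outside that crop. I did not check them again after the travel move, when they were still in place.

The arm ended clear, reading about 0.8 N (sensor noise), at about 15 s on the clock.

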